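# Cure a repaired hand plane

## Task

The glued knob of the small wooden hand plane has to be cured: without dropping it, stand the plane on its sole in the tray of the grey curing box, then swing the lid over and press it fully shut, past its spring catch. Only when the lid is shut, press the round start button on the box all the way down and let it spring back. Do not knock over the glass jar or the tin.

Things in the scene. Friction and masses are not known exactly. Their poses are not given: they have to be found in the camera images.
- plane: small wooden hand plane standing on its sole: body 140 long (its x) x 46 wide (y) x 38 high with flat parallel sides; on top a slanted iron and wedge (36 wide, about the middle) and a round knob (26 across, 50 ahead of the middle at +x), 64 high overall; 0.3 to 0.65 kg. Origin: centre of its sole; z up
- curing_box: grey metal box, fixed to the bench: open tray 210 (its x) x 200 (y) x 80 high, walls and floor 5, lid hinged on the +x rim. On its +y side (y 100 to 170) a console 70 wide, 80 high. Origin: underside of the tray's centre; z up. The front is -x: a dark catch housing 90 wide stands out 18 there; inside its wall a sprung steel roller 52 long stands in 12, 52 to 73 above the underside
- lid (a joint): angle of the grey lid (rad): 0 fully shut, grows to 1.9 as it opens; starts a little past upright. Flat, 222 (hinge to front edge) x 200 x 8, amber window; stiff hinge, it stays at any angle. A spring catch stops it at about 0.11 rad; 8 to 15 N at the front edge snap it past and it stays shut. A steel nose 60 wide hangs 32 below the lid, 190 from the hinge
- lid_hinge (a point): middle of the hinge line, 80 above the box's underside, at x +105 of the box. Its y is the hinge axis; the lid runs from here along its -x; its z points out of the lid's outer face (the top when shut), which lies 8.5 along z. Turns with the lid
- lid_front (a point): middle of the lid's front (free) edge on its outer face (the top when shut), 222 from the hinge; same axes as lid_hinge
- start (a joint): travel of the round grey start button (m): 0 out, 0.008 fully down; a spring of about 6 N pushes it back. Button 36 across in a black collar 56 across and 12 high, in the middle of the console's top (at x 0, y +135 of the box)
- start_top (a point): centre of the start button's top, 104 above the box's underside when out; pressed straight down
- jar: closed glass jar, 60 across, 95 high, standing in front of the box. Origin: centre of its underside
- tin: closed tin, 84 across, 110 high, standing beyond the plane. Origin: centre of its underside

How it is judged:
On the way, in this order (a step that is already met when the one before it is completed fails the run):
1. the plane stands on its sole in the tray, let go (x of plane in the frame of curing_box between -0.1 and 0.1 m and y of plane in the frame of curing_box between -0.095 and 0.095 m and z of plane in the frame of curing_box below 0.02 m and angle between plane's own z axis and vertical below 0.15 rad and contact force between the fingers and plane below 0.3 N), for 0.2 s.
2. the lid is pressed shut past its catch (value of joint lid below 0.03 rad and x of plane in the frame of curing_box between -0.1 and 0.1 m and y of plane in the frame of curing_box between -0.095 and 0.095 m and z of plane in the frame of curing_box below 0.02 m and angle between plane's own z axis and vertical below 0.15 rad), for 0.2 s.
3. with the lid shut, the start button is fully down (value of joint lid below 0.03 rad and value of joint start above 0.0068 m), for 0.05 s.
At the end, for the whole second after the job is handed in: The plane stands at rest on its sole (within 0.15 rad, sole under 20 mm above the box's underside) inside the tray, the lid is shut (under 0.03 rad), the start button is back out (under 1.5 mm), and the jar and the tin stand upright (within 0.3 rad) (all of step 2 and value of joint start below 0.0015 m and linear speed of plane below 0.02 m/s and angle between each of jar, tin's own z axis and vertical below 0.3 rad); the robot touches nothing.
It fails at once if the plane is dropped (falls free of the fingers by more than about 13 mm) (linear speed of plane above 0.5 m/s and contact force between the fingers and plane below 0.1 N).
It fails at once if the start button is pressed while the lid is not shut (value of joint start above 0.004 m and value of joint lid above 0.05 rad).
It fails at once if the jar or the tin is knocked over (angle between any of jar, tin's own z axis and vertical above 0.6 rad).
It also fails if it takes over 67 s, if anything falls off the work surface, if the arm or the gripper's body presses on something with over 40 N, if the wrist force passes 120 N, or if a joint passes its speed limit or range.

## Robot

A 6-joint arm with a two-finger parallel gripper is mounted at the origin on the work surface. World frame = base frame: x ahead of the robot, y to its left, z up, the work surface at z = 0. Lengths are in m, angles in rad, forces in N, time in s.
With the tool pointing down it reaches from about 0.3 to 0.775 m from the base axis. Payload 14.6 kg.
Tool frame: the origin (TCP) lies midway between the tips of the shut fingers; the grasp point (between the pads) lies 19 mm behind it (ctrl.pinch_z is the z of the grasp point in the tool frame, in m); z points along the fingers, y is the line along which they close (so a half turn about z gives the same grasp; the last joint's range is limited). The gripper opens to 94 mm and grips with 3 to 60 N. Pads are 16 mm wide; open, the fingers measure 119 mm over their backs; the gripper's body (75 mm by 177 mm) begins 78 mm behind the grasp point.
Start: joints at [-1.414, 0.3, 1.521, -0, 1.321, -0.067], TCP at [0.122, -0.536, 0.205] pointing down, gripper open.
Joint ranges: [-3.03, 3.03], [-0.79, 2.21], [0.23, 2.52], [-1.04, 4.18], [0, 3.07], [-2.55, 2.55]. Speed limits (rad/s): [2.22, 2.22, 2.57, 3.14, 3.14, 3.14].

## Interface

Orientations are given as [roll, pitch, yaw] about the fixed x, y, z axes, in that order (R = Rz(yaw) Ry(pitch) Rx(roll)).
In Python, from station import ctrl, camera, ticket gives the robot as it stands. The module is installed in compiled form; this text tells all that it offers.
- The arm moves only by the shell command python3 -m inch 'ROWS' [FORCE]. ROWS is text: rows parted by semicolons, each of 7 numbers parted by spaces: the opening, from -1 (shut) to 1 (fully open), then the shift along the tool's x, y, z in units of 0.03 m (1.0 is 0.03 m), then the turn, a rotation vector about the tool's x, y, z in units of 10 degrees (1.0 is 10 degrees). In form: grip dx dy dz rx ry rz; .... A call has 1 to 10 rows; each row shifts and turns the commanded pose from where the row before left it, along the tool's axes as they then stand; what a row does not reach is not made up. A row lasts 1/8 s, in which the tool goes at most 62.5 mm and 10.7 degrees, less where a joint would pass 70% of its speed; a pose out of reach is approached as far as the arm can. A call with a number of a shift or a turn outside -1 to 1 is refused whole. A call with a gripper value outside its range is refused whole. The fingers move at their own pace and stop on an object; FORCE is the grip in N (left out, the last holds). Time passes only in rows, so rows that do not move let the fingers close. It gives the time, the measured TCP pose, the force, the opening and the grip force at its end, in the units of the state.
- ctrl.get_obs(): the state, without advancing time (a new reading comes with each control period).
- camera(name): name is "scene" or "top" or "wrist"; returns a dict with "img" (420x560x3 uint8, blue, green, red), "range_z" (420x560 float32, m along the optical axis (not along the pixel's ray), 0 where there is no reading), "intrinsics" (3x3 intrinsics, pixels), "view" (4x4, takes a point from world to camera coordinates). Camera axes: x right, y down, z forward; pixel columns grow to the right and rows downward; lengths in m; the calibration is good to about 2 mm. A picture is of the moment at which its call begins.
- ticket.hand_in(): hands the job in; it is judged then, once.
The state is a dict: "time_s": time; "qpos": joint angles; "joint_vel": joint speeds; "tau": joint torques, N m; "ee_pos": TCP position; "eef_rot": TCP orientation; "force": force on the tool from outside, world axes, zero at the start; "moment": the same for the moment, N m; "grip_width": finger opening in m; "grip_force": force on a finger pad.
Only numpy, scipy, OpenCV 4.12 (cv2) and the standard library are available. Lean on these libraries where they do the work, as an engineer would, in place of code of your own. Each camera call takes 0.05 s, during which the arm holds its last target. There are 200 camera calls.

## Working session

There is one attempt and no reset: what is moved stays moved. The work goes in short steps, Python scripts to look and compute and a shell command to move; the robot and the scene stay as the last step left them, time stands still between calls to the robot, and variables do not carry over. Pictures are saved under pics/ and viewed, at most 10 in all, crops included, and the job is handed in when it is done.

```bash
mkdir -p pics; python3 - <<'E'
from station import ctrl,camera
import cv2,numpy as np
o=ctrl.get_obs();print({k:np.round(v,3) for k,v in o.items()},ctrl.pinch_z)
for n in("scene","top"):
    c=camera(n);cv2.imwrite(f"pics/{n}0.png",c["img"]);np.savez(f"{n}0.npz",**c)
    print(n,c["intrinsics"].tolist(),np.round(c["view"],3).tolist())
E
```

```text
{'time_s': np.float64(0.0), 'qpos': array([-1.414,  0.3  ,  1.522,  0.   ,  1.321, -0.067]), 'joint_vel': array([ 0.003,  0.002,  0.001, -0.002,  0.001,  0.001]), 'tau': array([-1.0000e-03, -5.3180e+01, -3.5273e+01,  7.1000e-02,  2.4000e-02,
       -0.0000e+00]), 'ee_pos': array([ 0.122, -0.536,  0.205]), 'eef_rot': array([-3.14 , -0.   ,  0.224]), 'force': array([0.023, 0.123, 0.262]), 'moment': array([-0.052,  0.027, -0.035]), 'grip_force': np.float64(0.0), 'grip_width': np.float64(0.094)} -0.0188
scene [[499.49360526700326, 0.0, 281.6331692751751], [0.0, 499.49360526700326, 214.0675806541957], [0.0, 0.0, 1.0]] [[-0.639, 0.77, 0.001, 0.453], [0.425, 0.354, -0.833, -0.14], [-0.642, -0.532, -0.553, 1.366], [0.0, 0.0, 0.0, 1.0]]
top [[473.1856549168445, 0.0, 280.7124044010916], [0.0, 473.1856549168445, 211.20369207914476], [0.0, 0.0, 1.0]] [[0.007, -1.0, 0.024, -0.104], [-0.99, -0.01, -0.139, 0.594], [0.139, -0.023, -0.99, 1.016], [0.0, 0.0, 0.0, 1.0]]
```

View pics/scene0.png

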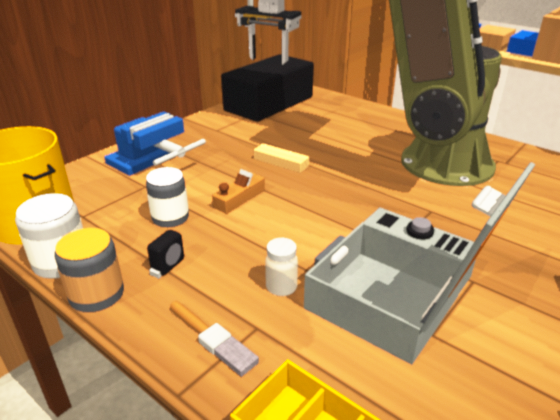

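View pics/top0.png

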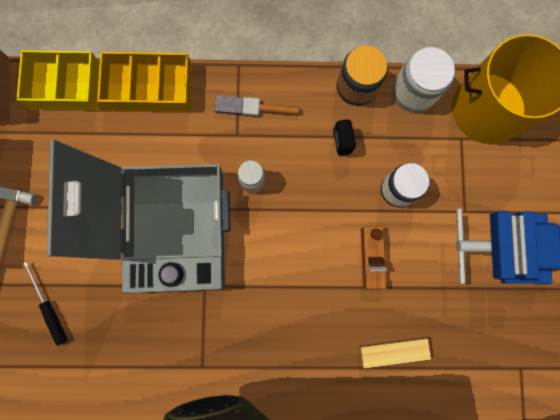

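Scene view: plane at (238,192), jar (282,267), tin (168,196), box (390,285) with the lid upright to its right. Top view: plane (374,258) with knob at (377,233), jar (251,177), tin (406,185), tray (172,215), button (170,275), catch housing (225,210).

```bash
cat > h.py <<'E'
import numpy as np,cv2
def cloud(c):
    K=c["intrinsics"];z=c["range_z"];v,u=np.mgrid[0:420,0:560]
    p=np.stack([(u-K[0,2])/K[0,0]*z,(v-K[1,2])/K[1,1]*z,z],-1)
    T=np.linalg.inv(c["view"]);w=p@T[:3,:3].T+T[:3,3];w[z==0]=np.nan
    return w
def rect(P):
    r=cv2.minAreaRect((P[:,:2]*1000).astype(np.float32));return np.round(r[0],1),np.round(r[1],1),round(r[2],2)
def sel(w,x,y,z,):
    return w[(w[...,0]>x[0])&(w[...,0]<x[1])&(w[...,1]>y[0])&(w[...,1]<y[1])&(w[...,2]>z[0])&(w[...,2]<z[1])]
E
python3 - <<'E'
from h import *
for n in("top","scene"):
    w=cloud(np.load(n+"0.npz"))
    px={"top":dict(plane=(365,270),knob=(377,233),jar=(251,170),tin=(408,178),button=(170,274),console=(135,262),floor=(150,240),rimF=(221,180),lid=(85,180),bench=(300,250)),
        "scene":dict(plane=(240,195),knob=(224,187),jar=(282,247),tin=(166,177),button=(423,226),console=(380,215))}[n]
    for k,(u,v) in px.items(): print(n,k,np.round(w[v,u],4))
    c=w[px["plane"][1],px["plane"][0]]
    X=(c[0]-.12,c[0]+.12);Y=(c[1]-.08,c[1]+.08)
    P=sel(w,X,Y,(.030,.043));print("body",rect(P),len(P),np.median(P[:,2]))
    P=sel(w,X,Y,(.047,.08));print("above",rect(P),np.round(P.max(0),3))
    b=w[px["button"][1],px["button"][0]]
    P=sel(w,(b[0]-.1,b[0]+.35),(b[1]-.16,b[1]+.16),(.074,.086));print("box80",rect(P),np.median(P[:,2]))
    P=sel(w,(b[0]-.03,b[0]+.03),(b[1]-.03,b[1]+.03),(.097,.115));print("btn",rect(P),np.round(np.median(P,0),4))
    for k,h in(("jar",.095),("tin",.11)):
        a=w[px[k][1],px[k][0]];P=sel(w,(a[0]-.05,a[0]+.05),(a[1]-.05,a[1]+.05),(h-.006,h+.008));print(k,rect(P),np.median(P[:,2]))
E
```

```text
top plane [ 0.466  -0.2874  0.0373]
top knob [ 0.5459 -0.3093  0.0667]
top jar [ 0.6773 -0.0334  0.0929]
top tin [ 0.6596 -0.3679  0.1114]
top button [0.4539 0.1288 0.1066]
top console [0.4786 0.2081 0.0824]
top floor [0.5313 0.1985 0.0041]
top rimF [0.6661 0.0365 0.0371]
top lid [nan nan nan]
top bench [ 0.5114 -0.1451  0.0013]
body (array([ 495.7, -308.9]), array([138.9,  47.2]), 1.46) 1005 0.037211325579000754
above (array([ 509.7, -309.4]), array([35.9, 92.4]), 89.83) [ 0.556 -0.291  0.068]
box80 (array([554.9, 109.2]), array([270.8, 275.8]), 2.54) 0.07957439780728537
btn (array([453. , 131.7]), array([34.8, 33.1]), 0.17) [0.4538 0.1316 0.1032]
jar (array([671.2, -31.1]), array([51.5, 51.5]), 50.2) 0.09459329552079881
tin (array([ 655. , -374.4]), array([74.4, 75.2]), 55.67) 0.1096187819353891
scene plane [ 0.5225 -0.2806  0.0326]
scene knob [ 0.5531 -0.2998  0.0608]
scene jar [ 0.6748 -0.0276  0.0935]
scene tin [ 0.6599 -0.3643  0.1097]
scene button [0.4677 0.1426 0.1043]
scene console [0.4506 0.044  0.0783]
body (array([ 535.2, -308.9]), array([ 59.6, 217.9]), 85.26) 536 0.036514305683811143
above (array([ 554.6, -315.2]), array([ 43.8, 179.2]), 83.26) [ 0.642 -0.288  0.078]
box80 (array([557.7, 115.1]), array([273.1, 276. ]), 2.37) 0.07893486988071274
btn (array([457.6, 133. ]), array([34.9, 35.4]), 63.44) [0.4612 0.1349 0.1026]
jar (array([675.2, -29.5]), array([54.3, 50.4]), 40.76) 0.09380590936109556
tin (array([ 659.3, -372.8]), array([77.9, 73.8]), 63.85) 0.10882643674599662
```

```bash
cat > togo.py <<'E'
import sys,numpy as np
from station import ctrl
from scipy.spatial.transform import Rotation as R
def go(x,y,z,rpy):
    o=ctrl.get_obs();A=R.from_euler('xyz',o["eef_rot"]);B=R.from_euler('xyz',rpy)
    d=np.array([x,y,z])-o["ee_pos"]
    print("now",np.round(o["ee_pos"],4),np.round(o["eef_rot"],3),"F",np.round(o["force"],1),"w",round(float(o["grip_width"]),4))
    print("shift units(now axes)",np.round(A.inv().apply(d)/.03,2),"(target axes)",np.round(B.inv().apply(d)/.03,2),"turn",np.round(np.degrees((A.inv()*B).as_rotvec())/10,2))
if __name__=="__main__":
    a=[float(v) for v in sys.argv[1:]];go(*a[:3],a[3:])
E
python3 -m inch '1 0 0 0 0 0 0.57; 1 0 0 0 0 0 0.57; 1 0.9 -0.52 0 0 0 0; 1 0.9 -0.52 0 0 0 0; 1 0.9 -0.52 0 0 0 0; 1 0.9 -0.52 0 0 0 0; 1 0.9 -0.52 0 0 0 0; 1 0.9 -0.52 0 0 0 0; 1 0.9 -0.52 0 0 0 0; 1 0.9 -0.52 0 0 0 0' 30
python3 -m inch '1 0.9 -0.52 0 0 0 0; 1 0.9 -0.52 0 0 0 0; 1 0.9 -0.52 0 0 0 0; 1 0.9 -0.52 0 0 0 0; 1 0 0 0 0 0 0; 1 0 0 0 0 0 0'
python3 togo.py 0.5 -0.307 0.005 3.1416 0 0.025
python3 - <<'E'
from station import camera
import cv2
from h import *
c=camera("wrist");cv2.imwrite("pics/wrist1.png",c["img"]);w=cloud(c);np.savez("w1.npz",**c)
P=sel(w,(.38,.62),(-.36,-.25),(.030,.043));print(rect(P),np.median(P[:,2]) if len(P) else 0)
P=sel(w,(.52,.62),(-.36,-.25),(.05,.08));print(rect(P) if len(P)>3 else 0)
E
```

```text
time_s: 1.35
ee_pos: [0.3356, -0.4054, 0.2052]
eef_rot: [-3.141, 0.0, 0.025]
force: [0.7, -0.0, 0.0]
grip_width: 0.0943
grip_force: 0.0
time_s: 2.1
ee_pos: [0.4408, -0.3413, 0.2052]
eef_rot: [-3.141, 0.001, 0.025]
force: [-0.2, -0.4, 0.4]
grip_width: 0.0934
grip_force: 0.0
now [ 0.4408 -0.3413  0.2052] [-3.141e+00  1.000e-03  2.500e-02] F [-0.2 -0.4  0.4] w 0.0934
shift units(now axes) [ 2.   -1.09  6.67] (target axes) [ 2.   -1.09  6.67] turn [-0.  0. -0.]
(array([ 524.5, -312.9]), array([ 66.6, 199.9]), 81.72) 0.03735056285266469
(array([ 579.2, -325.8]), array([24. , 99.7]), 61.25)
```

View pics/wrist1.png

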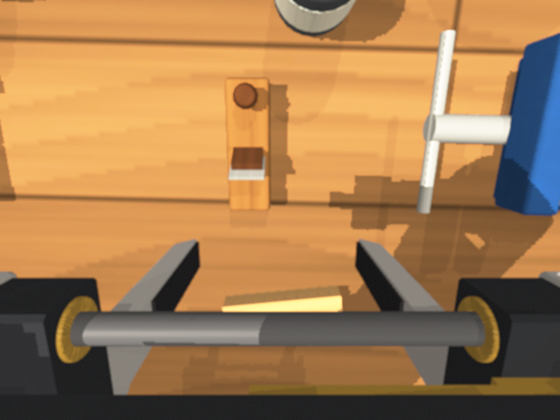

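Wrist view: plane spans columns 226–269, rows 78–210, knob at (245,96), well aligned with the fingers; the tin is at (316,10), the vise at the right.

```bash
python3 - <<'E'
from h import *
c=np.load("w1.npz");w=cloud(c)
for r,z in(((slice(70,218),slice(218,278)),(.030,.043)),((slice(80,112),slice(230,262)),(.055,.08))):
    q=w[r].reshape(-1,3);q=q[(q[:,2]>z[0])&(q[:,2]<z[1])];print(rect(q),np.median(q[:,2]))
print(np.round(w[200,215],3))
E
```

```text
(array([ 496.6, -308.3]), array([139.4,  46. ]), 1.17) 0.0373520601288537
(array([ 546.1, -307.5]), array([24. , 23.5]), 0.64) 0.06298561050258639
[ 0.429 -0.265 -0.   ]
```

```bash
python3 -m inch '1 0.7 -0.37 0 0 0 0; 1 0.7 -0.37 0 0 0 0; 1 0.6 -0.35 0 0 0 0; 1 0 0 0.9 0 0 0; 1 0 0 0.9 0 0 0; 1 0 0 0.9 0 0 0; 1 0 0 0.9 0 0 0; 1 0 0 0.9 0 0 0; 1 0 0 0 0 0 0; 1 0 0 0 0 0 0' 
python3 togo.py 0.5 -0.308 0.005 3.1416 0 0.022
```

```text
time_s: 3.4
ee_pos: [0.5009, -0.3073, 0.0716]
eef_rot: [3.141, -0.001, 0.025]
force: [-0.2, 1.3, 1.2]
grip_width: 0.094
grip_force: 0.0
now [ 0.5009 -0.3073  0.0716] [ 3.141e+00 -1.000e-03  2.500e-02] F [-0.2  1.3  1.2] w 0.094
shift units(now axes) [-0.03  0.02  2.22] (target axes) [-0.03  0.02  2.22] turn [ 0.   -0.01  0.01]
```

```bash
python3 -m inch '1 0 0 0.6 0 0 0; 1 0 0 0.6 0 0 0; 1 0 0 0.6 0 0 0; 1 0 0 0.4 0 0 0; 1 0 0 0 0 0 0; -1 0 0 0 0 0 0; -1 0 0 0 0 0 0; -1 0 0 0 0 0 0; -1 0 0 0 0 0 0; -1 0 0 0 0 0 0' 40
python3 -m inch '-1 0 0 0 0 0 0;-1 0 0 0 0 0 0;-1 0 0 0 0 0 0;-1 0 0 0 0 0 0'
```

```text
time_s: 4.65
ee_pos: [0.5005, -0.307, 0.0045]
eef_rot: [3.141, -0.0, 0.025]
force: [0.7, -1.4, -0.1]
grip_width: 0.0476
grip_force: 0.9
time_s: 5.15
ee_pos: [0.5005, -0.307, 0.0045]
eef_rot: [3.141, -0.0, 0.025]
force: [-0.1, -1.9, 0.8]
grip_width: 0.0456
grip_force: 40.0
```

```bash
python3 -m inch '-1 0 0 -0.3 0 0 0;-1 0 0 -0.6 0 0 0;-1 0 0 -0.8 0 0 0;-1 0 0 -0.8 0 0 0;-1 0 0 -0.8 0 0 0;-1 0 0 -0.8 0 0 0;-1 0 0 -0.8 0 0 0;-1 0 0 -0.4 0 0 0;-1 0 0 0 0 0 0;-1 0 0 0 0 0 0'
python3 - <<'E'
from h import *
from station import camera
import cv2
c=camera("top");cv2.imwrite("pics/top2.png",c["img"]);np.savez("t2.npz",**c)
w=cloud(c)
# tray floor and inner walls
P=sel(w,(.47,.73),(.0,.27),(.001,.012));print("floor",rect(P),np.median(P[:,2]))
# front wall rim rows
for x0 in np.arange(.50,.71,.03):
    P=sel(w,(x0,x0+.006),(-.02,.30),(.074,.084));print(round(x0,3),np.round(np.unique(P[:,1].round(3)),3)[[0,-1]] if len(P) else 0)
for y0 in np.arange(.05,.24,.03):
    P=sel(w,(.35,.76),(y0,y0+.006),(.074,.084));print("y",round(y0,3),P[:,0].min().round(3),P[:,0].max().round(3))
E
python3 togo.py 0.59 0.13 0.165 3.1416 0 0.04
```

```text
time_s: 6.4
ee_pos: [0.5001, -0.3066, 0.1625]
eef_rot: [-3.141, 0.001, 0.025]
force: [-0.2, 0.2, -4.8]
grip_width: 0.0457
grip_force: 40.0
floor (array([600.7, 134.4]), array([269. , 258.5]), 89.87) 0.00444460433978322
0.5 [0.03  0.237]
0.53 [0.031 0.244]
0.56 [0.015 0.244]
0.59 [0.02  0.246]
0.62 [0.019 0.245]
0.65 [-0.016  0.246]
0.68 [0.038 0.25 ]
y 0.05 0.423 0.691
y 0.08 0.421 0.69
y 0.11 0.421 0.688
y 0.14 0.419 0.687
y 0.17 0.418 0.687
y 0.2 0.416 0.684
y 0.23 0.414 0.684
now [ 0.5001 -0.3067  0.1624] [-3.141e+00  1.000e-03  2.500e-02] F [ 1.1  0.2 -4.8] w 0.0459
shift units(now axes) [  3.36 -14.48  -0.08] (target axes) [  3.58 -14.42  -0.09] turn [-0.01  0.01 -0.09]
```

```bash
python3 -m inch '-1 0.1 -0.4 0 0 0 -0.11;-1 0.22 -0.8 0 0 0 0;-1 0.22 -0.9 0 0 0 0;-1 0.22 -0.9 0 0 0 0;-1 0.22 -0.9 0 0 0 0;-1 0.22 -0.9 0 0 0 0;-1 0.22 -0.9 0 0 0 0;-1 0.22 -0.9 0 0 0 0;-1 0.22 -0.9 0 0 0 0;-1 0.22 -0.9 0 0 0 0'
python3 -m inch '-1 0.22 -0.9 0 0 0 0;-1 0.22 -0.9 0 0 0 0;-1 0.22 -0.9 0 0 0 0;-1 0.22 -0.9 0 0 0 0;-1 0.22 -0.8 0 0 0 0;-1 0.2 -0.5 0 0 0 0;-1 0 0 0 0 0 0;-1 0 0 0 0 0 0'
python3 togo.py 0.592 0.123 0.165 3.1416 0 0.044
python3 - <<'E'
from h import *
from station import camera
import cv2
c=camera("scene");cv2.imwrite("pics/scene3.png",c["img"])
E
```

```text
time_s: 7.7
ee_pos: [0.5518, -0.0508, 0.1631]
eef_rot: [-3.141, 0.001, 0.045]
force: [-0.1, -0.0, -4.1]
grip_width: 0.0456
grip_force: 40.0
time_s: 8.7
ee_pos: [0.5843, 0.0955, 0.1633]
eef_rot: [3.141, 0.0, 0.044]
force: [-0.6, 0.1, -4.0]
grip_width: 0.0458
grip_force: 40.0
now [0.5843 0.0955 0.1633] [3.141 0.    0.044] F [-0.6  0.1 -4. ] w 0.0458
shift units(now axes) [ 0.3  -0.9  -0.06] (target axes) [ 0.3  -0.9  -0.06] turn [ 0.  0. -0.]
```

View pics/scene3.png

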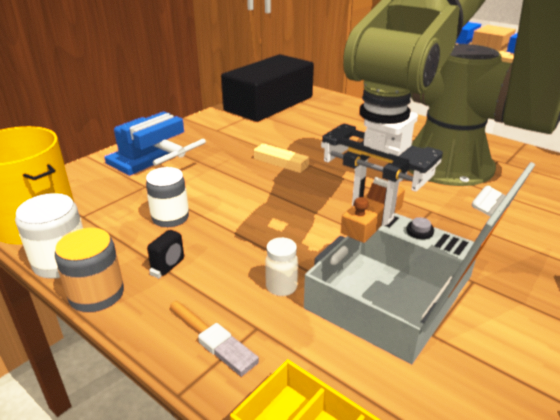

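The plane is held level at (365,215) over the box front, the lid is clear at the right, jar (282,267) and tin (168,196) untouched.

```bash
python3 -m inch '-1 0.15 -0.45 0 0 0 0;-1 0.15 -0.45 0 0 0 0;-1 0 0 0.5 0 0 0;-1 0 0 0.7 0 0 0;-1 0 0 0.7 0 0 0;-1 0 0 0.7 0 0 0;-1 0 0 0.7 0 0 0;-1 0 0 0.5 0 0 0;-1 0 0 0 0 0 0;-1 0 0 0 0 0 0'
python3 togo.py 0.592 0.123 0.010 3.1416 0 0.044
```

```text
time_s: 10.0
ee_pos: [0.5926, 0.1235, 0.0501]
eef_rot: [-3.141, -0.001, 0.044]
force: [-0.2, 0.6, -4.4]
grip_width: 0.0459
grip_force: 40.0
now [0.5926 0.1235 0.0501] [-3.141e+00 -1.000e-03  4.400e-02] F [-0.2  0.6 -4.4] w 0.0459
shift units(now axes) [-0.02  0.02  1.34] (target axes) [-0.02  0.02  1.34] turn [-0.   -0.01  0.  ]
```

```bash
python3 -m inch '-1 0 0 0.4 0 0 0;-1 0 0 0.4 0 0 0;-1 0 0 0.3 0 0 0;-1 0 0 0.1 0 0 0;-1 0 0 0.05 0 0 0;-1 0 0 0.05 0 0 0;-1 0 0 0 0 0 0;-1 0 0 0 0 0 0'
```

```text
time_s: 11.0
ee_pos: [0.5924, 0.1235, 0.0107]
eef_rot: [-3.142, -0.0, 0.044]
force: [0.0, -0.1, -3.9]
grip_width: 0.0458
grip_force: 40.0
```

```bash
python3 -m inch '-1 0 0 0.04 0 0 0;-1 0 0 0 0 0 0;-1 0 0 0.03 0 0 0;-1 0 0 0 0 0 0'; python3 -m inch '0.4 0 0 0 0 0 0;0.4 0 0 0 0 0 0;0.4 0 0 0 0 0 0;0.4 0 0 0 0 0 0;0.4 0 0 0 0 0 0'
```

```text
time_s: 11.5
ee_pos: [0.5925, 0.1235, 0.0095]
eef_rot: [-3.142, -0.001, 0.044]
force: [-5.9, -1.2, 9.8]
grip_width: 0.0459
grip_force: 40.0
time_s: 12.12
ee_pos: [0.5923, 0.1235, 0.0083]
eef_rot: [3.142, 0.0, 0.044]
force: [0.7, -0.1, 0.5]
grip_width: 0.0655
grip_force: 0.0
```

```bash
python3 -m inch '0.4 0 0 -0.4 0 0 0;0.4 0 0 -0.8 0 0 0;0.4 0 0 -1 0 0 0;0.4 0 0 -1 0 0 0;0.4 0 0 -1 0 0 0;-1 0 0 -1 0 0 0;-1 0 0 -1 0 0 0;-1 0 0 -1 0 0 0;-1 0 0 -1 0 0 0;-1 0 0 -1 0 0 0'; python3 -m inch '-1 0 0 -1 0 0 0;-1 0 0 -1 0 0 0;-1 0 0 0 0 0 0;-1 0 0 0 0 0 0'
cat > box.py <<'E'
from h import *
a=np.radians(2.5);O=np.array([.588,.139,0]);X=np.array([-np.sin(a),np.cos(a),0]);Y=np.array([-np.cos(a),-np.sin(a),0])
def inbox(w):
    d=w-O;return np.stack([d@X,d@Y,d[...,2]],-1)
def world(x,y,z): return O+x*X+y*Y+np.array([0,0,z])
E
python3 - <<'E'
from box import *
from station import camera
import cv2
for n in("scene","top"):
    c=camera(n);cv2.imwrite(f"pics/{n}4.png",c["img"]);np.savez(n+"4.npz",**c)
    b=inbox(cloud(c))
    P=sel(b,(.09,.22),(-.09,.09),(.12,.32))
    if len(P)>50:
        l=np.polyfit(P[:,2],P[:,0],1);print(n,"lid pts",len(P),"x=%.3f z + %.4f"%tuple(l),"theta",np.pi/2+np.arctan(l[0]),"zmax",np.percentile(P[:,2],99))
    P=sel(b,(-.09,.09),(-.085,.085),(.03,.055));print("plane",rect(P),np.median(P[:,2]))
    P=sel(b,(-.09,.09),(-.085,.085),(.055,.09));print("knob etc",rect(P),P[:,2].max())
E
python3 togo.py 0.592 0.123 0.34 3.1416 0 0.044
```

```text
time_s: 13.38
ee_pos: [0.592, 0.1235, 0.2864]
eef_rot: [-3.142, -0.001, 0.044]
force: [0.5, -1.1, 0.5]
grip_width: 0.0189
grip_force: 0.0
time_s: 13.88
ee_pos: [0.592, 0.1234, 0.3436]
eef_rot: [3.142, 0.001, 0.044]
force: [-0.3, -0.4, -0.1]
grip_width: 0.0005
grip_force: 0.0
scene lid pts 1378 x=0.139 z + 0.1080 theta 1.7088111836508102 zmax 0.2955367914856832
plane (array([-15.2,   3.3]), array([ 46.6, 131.6]), 0.15) 0.04207499038437568
knob etc (array([-45.9, -13.7]), array([95.4, 92.2]), 84.74) 0.07248607273110552
top lid pts 675 x=0.072 z + 0.1131 theta 1.642759493074879 zmax 0.27786836320173114
plane (array([-17.9,   1.5]), array([ 45.4, 139.9]), 0.05) 0.04239814774890738
knob etc (array([-46.4,  -4. ]), array([77.8, 90.3]), 84.86) 0.0725849315369651
now [0.592  0.1234 0.3432] [3.141e+00 2.000e-03 4.400e-02] F [0.2 0.1 0.5] w 0.0004
shift units(now axes) [0.   0.01 0.11] (target axes) [0.   0.01 0.11] turn [0.   0.01 0.  ]
```

View pics/scene4.png

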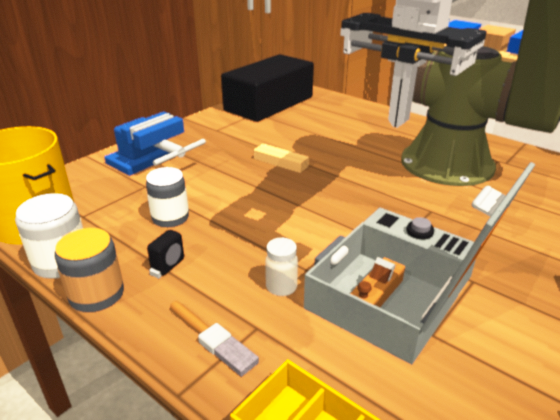

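Plane stands in the tray (380,285) on its sole, measured top 0.042 as it must be; lid at about 1.70 rad, gripper clear above.

```bash
python3 - <<'E'
from box import *
from station import ctrl
t=inbox(np.array(ctrl.get_obs()["ee_pos"]));print("tcp in box",t.round(4))
r=.2;pts=[(t[0],t[2]),(.175,.345),(.175,.275)]
th=list(np.arange(1.70,0.09,-.1))
for q in th: pts.append((.105-r*np.cos(q)+.0085*np.sin(q)+.0125,.08+r*np.sin(q)+.0085*np.cos(q)))
pts=np.array(pts);d=np.diff(pts,axis=0)/-.03
for p,e,n in zip(pts[1:],d,["over","down"]+[round(x,2) for x in th]):print(n,p.round(4),"dy %.2f dz %.2f"%tuple(e))
E
```

```text
tcp in box [-0.0157 -0.0033  0.3432]
over [0.175 0.345] dy -6.36 dz -0.06
down [0.175 0.275] dy -0.00 dz 2.33
1.7 [0.1517 0.2772] dy 0.78 dz -0.07
1.6 [0.1318 0.2797] dy 0.66 dz -0.08
1.5 [0.1118 0.2801] dy 0.67 dz -0.01
1.4 [0.0919 0.2785] dy 0.66 dz 0.05
1.3 [0.0722 0.275 ] dy 0.66 dz 0.12
1.2 [0.053  0.2695] dy 0.64 dz 0.18
1.1 [0.0344 0.2621] dy 0.62 dz 0.25
1.0 [0.0166 0.2529] dy 0.59 dz 0.31
0.9 [-2.000e-04  2.419e-01] dy 0.56 dz 0.36
0.8 [-0.0157  0.2294] dy 0.52 dz 0.42
0.7 [-0.03    0.2153] dy 0.47 dz 0.47
0.6 [-0.0428  0.1999] dy 0.43 dz 0.51
0.5 [-0.0539  0.1833] dy 0.37 dz 0.55
0.4 [-0.0634  0.1657] dy 0.32 dz 0.59
0.3 [-0.0711  0.1472] dy 0.26 dz 0.62
0.2 [-0.0768  0.1281] dy 0.19 dz 0.64
0.1 [-0.0807  0.1084] dy 0.13 dz 0.65
```

```bash
python3 -m inch '-1 0 -0.8 0 0 0 0;-1 0 -0.8 0 0 0 0;-1 0 -0.8 0 0 0 0;-1 0 -0.8 0 0 0 0;-1 0 -0.8 0 0 0 0;-1 0 -0.8 0 0 0 0;-1 0 -0.8 0 0 0 0;-1 0 -0.76 0 0 0 0;-1 0 0 0 0 0 0;-1 0 0 0 0 0 0'
python3 - <<'E'
from box import *
from station import ctrl
print(inbox(np.array(ctrl.get_obs()["ee_pos"])).round(4))
E
```

```text
time_s: 15.22
ee_pos: [0.584, 0.3139, 0.3443]
eef_rot: [3.141, 0.0, 0.044]
force: [-0.3, 0.6, 0.8]
grip_width: 0.0007
grip_force: 0.0
[ 0.1749 -0.0036  0.3443]
```

```bash
python3 -m inch '-1 0 0 0.8 0 0 0;-1 0 0 0.8 0 0 0;-1 0 0 0.73 0 0 0;-1 0 0 0 0 0 0;-1 0 0.78 0 0 0 0;-1 0 0.66 -0.08 0 0 0;-1 0 0.66 -0.05 0 0 0;-1 0 0.66 0.05 0 0 0;-1 0 0.66 0.12 0 0 0;-1 0 0.64 0.18 0 0 0'
python3 -m inch '-1 0 0.62 0.25 0 0 0;-1 0 0.59 0.31 0 0 0;-1 0 0.56 0.36 0 0 0;-1 0 0.52 0.42 0 0 0;-1 0 0 0 0 0 0'
python3 - <<'E'
from box import *
from station import ctrl,camera
import cv2
print(inbox(np.array(ctrl.get_obs()["ee_pos"])).round(4))
c=camera("scene");cv2.imwrite("pics/scene5.png",c["img"])
E
```

```text
time_s: 16.48
ee_pos: [0.5894, 0.1909, 0.2678]
eef_rot: [3.142, -0.001, 0.044]
force: [1.2, 1.6, 1.2]
grip_width: 0.0006
grip_force: 1.0
time_s: 17.1
ee_pos: [0.5919, 0.1226, 0.2261]
eef_rot: [3.141, 0.002, 0.043]
force: [0.5, -0.3, -0.4]
grip_width: 0.0007
grip_force: 0.0
[-0.0165 -0.0031  0.2261]
```

View pics/scene5.png

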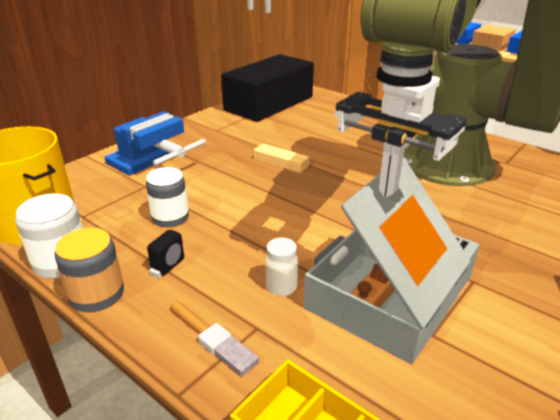

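The lid is at about 0.8 rad (400,220), fingertips on its outer face; the plane still stands in the tray (372,285).

```bash
python3 -m inch '-1 0 0.47 0.4 0 0 0;-1 0 0.43 0.51 0 0 0;-1 0 0.37 0.55 0 0 0;-1 0 0.32 0.59 0 0 0;-1 0 0.26 0.62 0 0 0;-1 0 0.19 0.64 0 0 0;-1 0 0.13 0.5 0 0 0;-1 0 0 0 0 0 0'
python3 - <<'E'
from box import *
from station import ctrl
print(inbox(np.array(ctrl.get_obs()["ee_pos"])).round(4))
E
```

```text
time_s: 18.15
ee_pos: [0.5945, 0.0584, 0.1119]
eef_rot: [3.142, 0.002, 0.044]
force: [0.4, 0.2, 0.4]
grip_width: 0.0005
grip_force: 0.0
[-0.0808 -0.003   0.1119]
```

```bash
python3 -m inch '-1 0 0.03 0.2 0 0 0;-1 0 0.03 0.15 0 0 0;-1 0 0 0.1 0 0 0;-1 0 0 0.1 0 0 0;-1 0 0 0 0 0 0'
python3 -m inch '-1 0 0 0.1 0 0 0;-1 0 0 0.1 0 0 0;-1 0 0 0 0 0 0;-1 0 0 0 0 0 0'
```

```text
time_s: 18.77
ee_pos: [0.5957, 0.0569, 0.0979]
eef_rot: [3.141, -0.002, 0.044]
force: [-2.5, -1.2, 5.1]
grip_width: 0.0008
grip_force: 2.6
time_s: 19.27
ee_pos: [0.5954, 0.057, 0.0911]
eef_rot: [3.142, -0.001, 0.044]
force: [1.4, -1.2, 1.9]
grip_width: 0.0005
grip_force: 1.1
```

```bash
python3 -m inch '-1 0 0 0.08 0 0 0;-1 0 0 0.04 0 0 0;-1 0 0 0 0 0 0;-1 0 0 0 0 0 0'; python3 -m inch '-1 0 0 0.04 0 0 0;-1 0 0 0.04 0 0 0;-1 0 0 0 0 0 0;-1 0 0 0 0 0 0'
```

```text
time_s: 19.77
ee_pos: [0.5954, 0.0571, 0.0884]
eef_rot: [-3.141, -0.001, 0.044]
force: [-5.6, -0.8, 14.5]
grip_width: 0.0003
grip_force: 7.0
time_s: 20.27
ee_pos: [0.5956, 0.0571, 0.0881]
eef_rot: [3.142, -0.002, 0.044]
force: [-14.9, -0.7, 34.1]
grip_width: 0.0005
grip_force: 17.2
```

```bash
python3 -m inch '-1 0 0 -0.2 0 0 0;-1 0 0 -0.7 0 0 0;-1 0 0 -0.8 0 0 0;-1 0 0 -0.8 0 0 0;-1 0 0 -0.8 0 0 0;-1 0 0 0 0 0 0;-1 0 0 0 0 0 0'
python3 - <<'E'
from box import *
from station import camera
import cv2
for n in("scene","top"):
    c=camera(n);cv2.imwrite(f"pics/{n}6.png",c["img"])
    w=cloud(c);b=inbox(w)
    P=sel(b,(-.10,.09),(-.09,.09),(.07,.15));l=np.polyfit(P[:,0],P[:,2],1);m=abs(P[:,2]-np.polyval(l,P[:,0]))<.006;l=np.polyfit(P[m,0],P[m,2],1)
    print(n,"lid slope",l.round(4),len(P))
    P=sel(b,(-.03,.03),(.10,.17),(.097,.115));print("btn box",rect(P),np.median(P[:,2]))
E
python3 togo.py 0.455 0.1325 0.19 3.1416 0 0.044
```

```text
time_s: 21.15
ee_pos: [0.5947, 0.057, 0.1824]
eef_rot: [-3.141, 0.002, 0.044]
force: [-0.6, -0.0, -0.6]
grip_width: 0.0002
grip_force: 0.0
scene lid slope [0.0011 0.0878] 7232
btn box (array([  0.8, 129.8]), array([33.6, 34.5]), 21.28) 0.10241345972015725
top lid slope [0.0224 0.0889] 123
btn box (array([0., 0.]), array([0., 0.]), 0.0) nan
now [0.5947 0.057  0.1824] [-3.141e+00  2.000e-03  4.400e-02] F [ 0.1  0.7 -0.7] w 0.0002
shift units(now axes) [-4.54 -2.72 -0.24] (target axes) [-4.54 -2.72 -0.25] turn [-0.    0.01  0.  ]
  return _methods._mean(a, axis=axis, dtype=dtype,
  ret = ret.dtype.type(ret / rcount)
```

View pics/scene6.png

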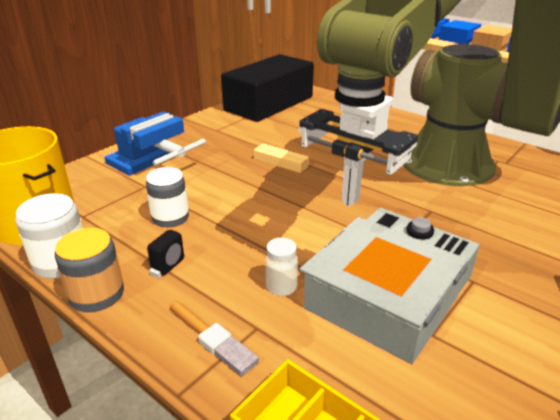

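The lid lies flat and shut (390,265), slope 0.001; the button is at (421,228) and the jar and tin stand. Next, the button.

```bash
python3 -m inch '-1 -0.6 -0.34 0 0 0 0;-1 -0.8 -0.5 0 0 0 0;-1 -0.8 -0.5 0 0 0 0;-1 -0.8 -0.5 0 0 0 0;-1 -0.8 -0.5 0 0 0 0;-1 -0.74 -0.38 0 0 0 0;-1 0 0 0.6 0 0 0;-1 0 0 0.7 0 0 0;-1 0 0 0.7 0 0 0;-1 0 0 0 0 0 0'
python3 togo.py 0.455 0.1325 0.104 3.1416 0 0.044
```

```text
time_s: 22.5
ee_pos: [0.4546, 0.1323, 0.1223]
eef_rot: [3.141, 0.003, 0.044]
force: [0.4, 1.1, 1.0]
grip_width: 0.0003
grip_force: 0.0
now [0.4546 0.1323 0.1223] [3.141e+00 3.000e-03 4.400e-02] F [0.4 1.1 1. ] w 0.0003
shift units(now axes) [ 0.02 -0.01  0.61] (target axes) [ 0.02 -0.01  0.61] turn [0.   0.02 0.  ]
```

```bash
python3 -m inch '-1 0 0 0.3 0 0 0;-1 0 0 0.2 0 0 0;-1 0 0 0.2 0 0 0;-1 0 0 0.15 0 0 0;-1 0 0 0.08 0 0 0;-1 0 0 0 0 0 0;-1 0 0 0 0 0 0'; python3 -m inch '-1 0 0 0.04 0 0 0;-1 0 0 0.02 0 0 0;-1 0 0 0 0 0 0;-1 0 0 0 0 0 0'
```

```text
time_s: 23.38
ee_pos: [0.4557, 0.1325, 0.0963]
eef_rot: [-3.142, -0.001, 0.044]
force: [-1.7, -0.8, 5.9]
grip_width: 0.0005
grip_force: 2.9
time_s: 23.88
ee_pos: [0.4559, 0.1325, 0.0959]
eef_rot: [-3.141, -0.001, 0.044]
force: [-9.0, -2.6, 24.3]
grip_width: 0.0005
grip_force: 12.5
```

Hard stop at 8 mm travel (24 N), so the button is fully down. Retract and check.

```bash
python3 -m inch '-1 0 0 -0.2 0 0 0;-1 0 0 -0.5 0 0 0;-1 0 0 -0.8 0 0 0;-1 0 0 -0.8 0 0 0;-1 0 0 -0.8 0 0 0;-1 0 0 -0.8 0 0 0;-1 0 0 0 0 0 0;-1 0 0 0 0 0 0'
python3 - <<'E'
from box import *
from station import camera,ctrl
c=camera("scene");w=cloud(c);b=inbox(w)
P=sel(b,(-.10,.09),(-.09,.09),(.08,.10));print(np.polyfit(P[:,0],P[:,2],1).round(4))
P=sel(b,(-.03,.03),(.10,.17),(.094,.115));print("btn",rect(P),np.percentile(P[:,2],[50,90]))
for p in((282,247),(166,177)):print(w[p[1],p[0]].round(3))
E
```

```text
time_s: 24.88
ee_pos: [0.4552, 0.1324, 0.2104]
eef_rot: [3.141, 0.001, 0.044]
force: [0.3, 0.1, -0.4]
grip_width: 0.0004
grip_force: 0.0
[0.0014 0.0878]
btn (array([  1.4, 129.5]), array([33.9, 36.3]), 38.04) [0.1023103  0.10386885]
[ 0.674 -0.028  0.093]
[ 0.66  -0.365  0.109]
```

```bash
python3 -c "
from station import ticket
print(ticket.hand_in())"
```

```text
the job is handed in; nothing more can be done
None
```

The job is handed in, at about 25 s of the 67 s allowed: the plane stands on its sole in the tray, the lid is shut past its catch, the start button was pressed to its stop and sprang back, and the jar and tin are still upright; the hand-in returned no verdict.

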